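Screw a cable elbow into a clamped box and set its outlet direction

ROBOT

A 6-joint arm with a two-finger parallel gripper is mounted at the origin on the work surface. World frame = base frame: x ahead of the robot, y to its left, z up, the work surface at z = 0. Lengths are in m, angles in rad, forces in N, time in s.
With the tool pointing down it reaches from about 0.275 to 0.75 m from the base axis. Payload 10.2 kg.
Tool frame: the origin (TCP) lies on the centre line of the jaws, within the pads' length; the fingertips stand 19 mm ahead of it and the grasp point (between the pads) is the TCP; z points along the fingers, x is the direction in which the jaws open and shut, and the axes are right-handed (so a half turn about z gives the same grasp; the last joint's range is limited). The gripper opens to 88 mm and grips with 3 to 60 N. Pads are 18 mm wide; open, the fingers measure 123 mm over their backs; the gripper's body (75 mm by 187 mm) begins 45 mm behind the grasp point.
Start: joints at [-1.523, 0.313, 1.498, -0, 1.331, -0.223], TCP at [0.14, -0.506, 0.258] pointing down, gripper open.
Joint ranges: [-2.94, 2.94], [-0.97, 2.17], [0.19, 2.56], [-1.23, 4.37], [0.02, 3.11], [-2.88, 2.88]. Speed limits (rad/s): [2.39, 2.39, 3.01, 3.14, 3.14, 3.14].

INTERFACE

Orientations are given as a unit quaternion [w, x, y, z].
In Python, from rig import env gives the robot as it stands. The module is installed in compiled form; this text tells all that it offers.
- The arm moves only by the shell command python3 -m handwheel 'ROWS' [OPENING] [FORCE]. ROWS is JSON, a list of rows, each an object with "offset": the shift along the tool's x, y, z in m, a list of three; "dr": the turn, a rotation vector about the tool's x, y, z in degrees, a list of three. In form: [{"offset": [x, y, z], "dr": [ax, ay, az]}, ...]. A call has 1 to 8 rows; each row is the pose to reach, as a shift and turn from the pose commanded when the call began, along the tool's axes at that moment; what a row does not reach only later rows make up. A row lasts 1/12 s, in which the tool goes at most 41.7 mm and 7.16 degrees, less where a joint would pass 70% of its speed; a pose out of reach is approached as far as the arm can. A call with a gripper value outside its range is refused whole. OPENING is the gripper's target within -1 to 1 (shut at 1, half-way at 0, fully open at -1), set as the call begins (- or left out, the last holds). The fingers move at their own pace and stop on an object; FORCE is the grip in N (left out, the last holds). Time passes only in rows, so rows that repeat a pose let the fingers close. It gives the time, the measured TCP pose, the force and the opening at its end, in the units of the state.
- env.state(): the state, without advancing time (a new reading comes with each control period).
- env.camera(name): name is "scene" or "top" or "wrist"; returns (picture, depth): 480x640x3 uint8, blue, green, red; 480x640 float32, m along the optical axis (not along the pixel's ray), 0 where there is no reading.
- env.camera_params(name): a dict with "intrinsics" (3x3 intrinsics, pixels), "k1" (the pictures are not rectified: a ray, as slopes to the right and down, at radius r is drawn at 1 + k1 r^2 times it, then the intrinsics apply), "pose" (4x4, takes a point from camera to world coordinates); the wrist camera has in their place "tool_from_camera" (4x4, takes a point from camera to tool coordinates, whose origin is the TCP and whose axes are the tool frame's). Camera axes: x right, y down, z forward; pixel columns grow to the right and rows downward; lengths in m; the calibration is good to about 2 mm. A picture is of the moment at which its call begins: read the wrist's pose just before it. camera_params takes no time and is no camera call.
- env.sign_off(): hands the job in, once; it reports no verdict.
The state is a dict: "time": time; "qpos": joint angles; "joint_velocities": joint speeds; "joint_efforts": joint torques, N m; "tcp_pos": TCP position; "eef_rot": TCP orientation; "force": force on the tool from outside, world axes, zero at the start; "wrist_torque": the same for the moment, N m; "finger_gap": finger opening in m.
Only numpy, scipy, OpenCV 4.12 (cv2) and the standard library are available. Lean on these libraries where they do the work, as an engineer would, in place of code of your own. Each camera call takes 0.05 s, during which the arm holds its last target. There are 200 camera calls.

TASK

Fit the steel elbow into the hub of the clamped metal box, feeling gently for the gaps in its thread, and screw it in clockwise until you feel it come up against the soft stop, without forcing it. Then turn it back until its outlet points the same way as the raised rib on the box lid, and let go, leaving it fully down in the hub. Leave everything else on the bench as it is.

Things in the scene. Friction and masses are not known exactly. Their poses are not given: they have to be found in the camera images.
- elbow_grip (a point): Loose steel 90-degree elbow (0.16 kg) standing upright in the hole of a black block 70x70x25 mm. Point on its vertical axis in the middle of the part to hold, 27 mm above its flange's underside. z up, x along the outlet. Square body 22x22 mm reaching from 23 mm below to 13 mm above this point; below that the round flange, 37 mm across, 4 mm thick.
- elbow_outlet (a point): End of the elbow's outlet, 46 mm from its axis along its x, level with elbow_grip. The outlet is a round spigot 16 mm thick with three 18 mm barbs, sticking out level from one side of the square body.
- elbow_lugs (a point): On the elbow's axis, 11.5 mm below the flange's underside, at its lugs. Below the flange is a stub 20 mm across, 18 mm long, tip tapered to 14 mm. Two lugs (an interrupted thread) stand out from it at the elbow's +y and -y: 8 mm wide, 28 mm across both, from 9 to 14 mm below the flange.
- hub (a point): Centre of the hub's top rim: an upright aluminium socket 41 mm across, 25 mm tall, on the lid of the grey box clamped in the vice; rim 95 mm above the table. z up, x along the raised rib on the lid. Elbow fully down: its flange lies on this rim. Bore 31 mm. All of the hub's surroundings are lower than its rim.
- rib (a point): Middle of the raised rib on the box lid, 46 mm from the hub's axis, top 18 mm below the rim. The rib is plain aluminium, 7 mm wide, 7 mm high and 44 mm long and points straight away from the hub: the direction that the outlet must finally have.
- thread (a point): On the hub's axis, 2 mm below the rim: top of two inner lips, 5 mm thick, that narrow the bore to 22 mm. Two opposite gaps pass the lugs, with 6 degrees to spare each way, when the outlet points 38 degrees (17 to 59: differs per box, not measured) anticlockwise from above of the rib. Off the gap the lugs rest on the lips, flange 12 mm above the rim: feel for it.
- stop_level (a point): On the hub's axis, 11.5 mm below the rim, at the hidden rubber stop. Fully down, the elbow turns freely clockwise (seen from above), past the rib, up to the stop, which lies 10 to 50 degrees past the rib (differs per box, not measured). There resistance rises 0.05 N m per degree, springing back. Well felt at 0.1 to 0.25 N m; over 0.45 N m damages it.
- straight: Bystander: straight steel fitting standing between the task's things, 36 mm across, 50 mm tall; origin at its foot.
- locknut: Bystander: flat steel ring nut 34 mm across, 7 mm thick; origin at the centre of its underside.
- sleeve: Bystander: white plastic sleeve lying on the table, 18 mm thick, 40 mm long; origin at its underside.
- crimper: Bystander: crimping pliers with red handles, 200 mm long, lying beyond; origin at the middle of the underside.
- cutters: Bystander: side cutters with orange handles, 150 mm long, lying to the robot's left; origin at the middle of the underside.
- tape: Bystander: roll of black tape lying flat, 90 mm across, 19 mm high, on the robot's right; origin at the centre of its underside.
- driver: Bystander: screwdriver with a yellow handle lying on the table on the robot's left; origin at its underside.
Things that resemble listed ones, but are neither listed nor needed, are in the scene too. What is shaped like the part that bears elbow_grip but brown or purple is not meant.

How it is judged:
On the way, in this order (a step that is already met when the one before it is completed fails the run):
1. the elbow is fully down in the hub (horizontal distance between elbow_grip and hub below 0.004 m and z of elbow_grip in the frame of hub below 0.0305 m), for 0.1 s.
2. it is screwed in clockwise until it bears on the soft stop (contact force between elbow and stop above 5 N and z of elbow_grip in the frame of hub below 0.0305 m), for 0.1 s.
At the end, for the whole second after the job is handed in: The elbow is released and at rest, upright, its flange down on the hub rim (within 2.5 mm) and centred (4 mm), off the stop, with its outlet within 7 degrees of the rib's direction (horizontal distance between elbow_grip and hub below 0.004 m and z of elbow_grip in the frame of hub below 0.0295 m and angle between elbow_grip's own z axis and vertical below 0.08 rad and angle between the x axis of elbow_grip and the x axis of hub, either way round below 0.12 rad and x of elbow_outlet in the frame of hub above 0.03 m and contact force between elbow and stop below 2 N and linear speed of elbow below 0.01 m/s); the robot touches nothing.
It fails at once if the soft stop is crushed by forcing the elbow round (contact force between elbow and stop above 40 N).
It fails at once if the elbow is pressed hard on the lips of the hub (over 35 N) (contact force between elbow and ring above 35 N).
It fails at once if bystanders are disturbed (moved over 30 mm) (distance of any of straight, locknut, sleeve, crimper, cutters, tape, driver from where it was at the start of the episode above 0.03 m).
It also fails if it takes over 72 s, if anything falls off the work surface, if the arm or the gripper's body presses on something with over 40 N, if the wrist force passes 120 N, or if a joint passes its speed limit or range.

## Working session

There is one attempt and no reset: what is moved stays moved. The work goes in short steps, Python scripts to look and compute and a shell command to move; the robot and the scene stay as the last step left them, time stands still between calls to the robot, and variables do not carry over. Pictures are saved under pics/ and viewed, about 8 in all and at most 12, crops included, and the job is handed in when it is done.

```bash
mkdir -p pics; cat > h.py <<'E'
import numpy as np, cv2
from scipy.spatial.transform import Rotation as R
from rig import env
def pose():
    s=env.state(); T=np.eye(4); q=s['eef_rot']; T[:3,:3]=R.from_quat([q[1],q[2],q[3],q[0]]).as_matrix(); T[:3,3]=s['tcp_pos']; return T
def cam(n):
    p=env.camera_params(n); P=pose()@np.array(p['tool_from_camera']) if n=='wrist' else np.array(p['pose'])
    im,d=env.camera(n); np.savez('%s.npz'%n,im=im,d=d,P=P,K=p['intrinsics'],k1=p['k1']); return im,d
def pt(n,u,v,z=None):
    """pixel to world: via depth, or by plane at height z"""
    f=np.load('%s.npz'%n); K=f['K'];k=float(f['k1']);P=f['P']
    x=np.array([(u-K[0,2])/K[0,0],(v-K[1,2])/K[1,1]]); y=x.copy()
    for _ in range(20): y=x/(1+k*(y@y))
    r=np.array([y[0],y[1],1])
    if z is None:
        w=f['d'][int(v)-1:int(v)+2,int(u)-1:int(u)+2]; w=w[w>0]
        return P[:3,:3]@(r*np.median(w))+P[:3,3] if len(w) else None
    w=P[:3,:3]@r; return P[:3,3]+w*(z-P[2,3])/w[2]
E
python3 - <<'E'
from h import *
for n in('top','scene'):
    im,d=cam(n); cv2.imwrite(f'pics/{n}1.png',im)
print(env.state()); print(pose().round(3)); p=env.camera_params('wrist');print(p)
E
```

```text
{'time': 0.1, 'qpos': array([-1.52340553e+00,  3.13395623e-01,  1.49833304e+00,  1.00372350e-05,
        1.33100465e+00, -2.23421885e-01]), 'joint_velocities': array([-0.00069257, -0.00185766, -0.0032674 , -0.00066931, -0.00039545,
        0.00181438]), 'joint_efforts': array([ 4.00131408e-03, -4.02807891e+01, -2.52642435e+01,  6.96496479e-02,
        3.42425506e-02, -6.98182248e-05]), 'tcp_pos': array([ 0.14041532, -0.5056764 ,  0.25722805]), 'eef_rot': array([-4.40299962e-04,  7.96087896e-01, -6.05180747e-01, -3.62534841e-04]), 'force': array([ 0.66792497, -0.41875475, -0.20803161]), 'wrist_torque': array([ 0.06442092, -0.04489326, -0.01725021]), 'finger_gap': 0.08837238230887721}
[[ 0.268 -0.964 -0.     0.14 ]
 [-0.964 -0.268  0.001 -0.506]
 [-0.001 -0.    -1.     0.257]
 [ 0.     0.     0.     1.   ]]
{'intrinsics': array([[359.66056811,   0.        , 314.34357066],
       [  0.        , 359.66056811, 235.80840777],
       [  0.        ,   0.        ,   1.        ]]), 'k1': -0.046883999462634336, 'tool_from_camera': array([[ 9.99999647e-01, -6.27492491e-04,  5.58802902e-04,
         3.22143804e-04],
       [ 4.39754400e-04,  9.57543231e-01,  2.88289380e-01,
        -7.39956216e-02],
       [-7.15977357e-04, -2.88289033e-01,  9.57543169e-01,
        -1.27229960e-01],
       [ 0.00000000e+00,  0.00000000e+00,  0.00000000e+00,
         1.00000000e+00]])}
```

View pics/top1.png

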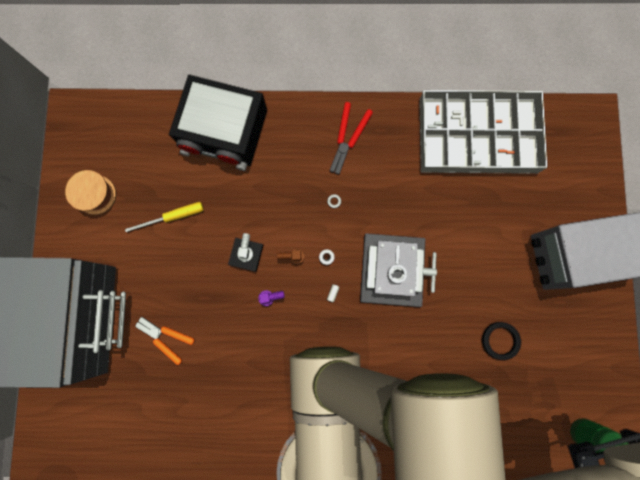

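View pics/scene1.png

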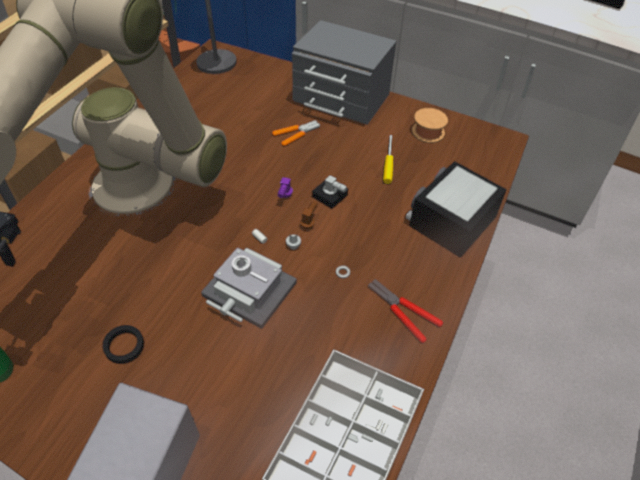

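The steel elbow stands in the black block at top (246,252). The brown one at (290,257) and the purple one at (270,297) are excluded by colour. The hub is at top (397,273), with the straight fitting between them at (327,257). I'll confirm this in an enlarged crop.

```bash
python3 - <<'E'
from h import *
f=np.load('top.npz'); im=f['im']
a=cv2.resize(im[222:282,216:276],(400,400),interpolation=3*0+2); b=cv2.resize(im[235:315,357:437],(400,400),interpolation=2)
cv2.imwrite('pics/crop2.png',np.hstack([a,b]))
for u,v in[(246,252),(245,240),(327,257),(290,257),(397,265),(400,255),(397,290),(240,265)]: print(u,v,pt('top',u,v))
print(f['P'].round(3))
E
```

```text
246 252 [0.51085797 0.2017446  0.06239274]
245 240 [0.53994793 0.20550845 0.06013857]
327 257 [ 0.50724121  0.00824197 -0.0006326 ]
290 257 [0.50089393 0.0972817  0.05404429]
397 265 [ 0.48142068 -0.15254767  0.09286006]
400 255 [ 0.50701419 -0.16341698  0.07010373]
397 290 [ 0.42482167 -0.15515413  0.07148179]
240 265 [0.4826874  0.22143492 0.02482037]
[[ 0.012 -0.989  0.147  0.39 ]
 [-1.    -0.011  0.005  0.018]
 [-0.004 -0.147 -0.989  1.195]
 [ 0.     0.     0.     1.   ]]
```

View pics/crop2.png

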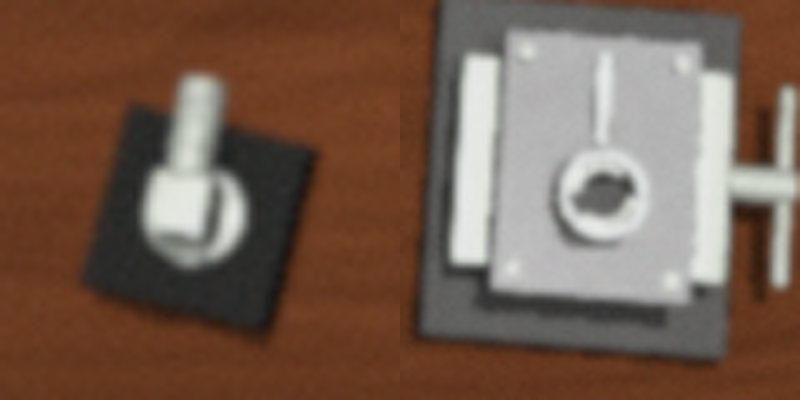

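```bash
python3 - <<'E'
from h import *
e=pt('top',243.5,252.7,.065); o=pt('top',246,233.3,.058); ob=pt('top',245,247,.060)
hb=pt('top',397.6,273.6,.095); r1=pt('top',398.2,246,.077); r0=pt('top',397.4,264,.077)
print(e,o,ob,hb,r1,r0)
ang=lambda d:np.degrees(np.arctan2(d[1],d[0]))
print(ang(o-e),ang(r1-hb),ang(r1-r0),np.linalg.norm(o-e),np.linalg.norm(r1-hb))
T=pose()
for t in (hb,e): 
    p=np.array([*t[:2],.22]); print(T[:3,:3].T@(p-T[:3,3]))
E
```

```text
[0.50884354 0.20720271 0.065     ] [0.55650384 0.20402535 0.058     ] [0.52309333 0.20494057 0.06      ] [ 0.46150128 -0.15335736  0.095     ] [ 0.52751249 -0.15834719  0.077     ] [ 0.48508528 -0.15596094  0.077     ]
-3.8140870346380744 -4.3228102091687095 -3.2191176458638946 0.048276287600043474 0.06860304663764205
[-0.25354259 -0.40362367  0.03761539]
[-0.58829699 -0.54569471  0.03802427]
```

```bash
A='x'; python3 -m handwheel '[{"offset":[-0.03,-0.05,0],"dr":[0,0,4]},{"offset":[-0.06,-0.09,0],"dr":[0,0,8]},{"offset":[-0.08,-0.13,0],"dr":[0,0,12]},{"offset":[-0.1,-0.17,0.01],"dr":[0,0,16]},{"offset":[-0.13,-0.2,0.01],"dr":[0,0,19]},{"offset":[-0.15,-0.24,0.02],"dr":[0,0,19]},{"offset":[-0.18,-0.28,0.03],"dr":[0,0,19]},{"offset":[-0.2,-0.31,0.03],"dr":[0,0,19]}]' -1 10
python3 - <<'E'
from h import *
T=pose(); print(T.round(3)); print(T[:3,:3].T@(np.array([.4615,-.1534,.225])-T[:3,3]))
E
```

```text
time: 0.77
tcp_pos: [0.3618, -0.2572, 0.2308]
eef_rot: [0.0, -0.685, 0.728, 0.0]
force: [1.1, -1.0, -0.7]
finger_gap: 0.088
[[-0.061 -0.998 -0.001  0.362]
 [-0.998  0.061  0.001 -0.257]
 [-0.001  0.001 -1.     0.231]
 [ 0.     0.     0.     1.   ]]
[-0.10968099 -0.09322456  0.00582647]
```

```bash
python3 -m handwheel '[{"offset":[-0.03,-0.025,0.004],"dr":[0,0,0]},{"offset":[-0.06,-0.05,0.004],"dr":[0,0,0]},{"offset":[-0.085,-0.07,0.004],"dr":[0,0,0]},{"offset":[-0.11,-0.093,0.004],"dr":[0,0,0]},{"offset":[-0.11,-0.093,0.004],"dr":[0,0,0]},{"offset":[-0.11,-0.093,0.004],"dr":[0,0,0]}]'
python3 - <<'E'
from h import *
im,d=cam('wrist'); cv2.imwrite('pics/w3.png',im); print(pose().round(4))
E
```

```text
time: 1.27
tcp_pos: [0.461, -0.1539, 0.2271]
eef_rot: [-0.0, -0.686, 0.727, 0.0]
force: [-0.6, 0.2, -0.2]
finger_gap: 0.0882
[[-5.960e-02 -9.982e-01 -9.000e-04  4.604e-01]
 [-9.982e-01  5.960e-02  3.000e-04 -1.548e-01]
 [-2.000e-04  9.000e-04 -1.000e+00  2.271e-01]
 [ 0.000e+00  0.000e+00  0.000e+00  1.000e+00]]
```

View pics/w3.png

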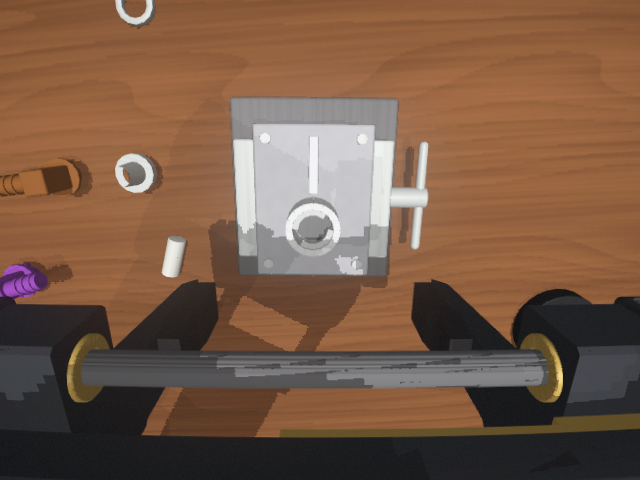

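The wrist view shows the rim centred at about (313,228) and the rib running from (313.5,193) to (314,137). I'll use depth to fix the rim and rib positions.

```bash
cat >> h.py <<'E'
def cloud(n):
    f=np.load('%s.npz'%n); K=f['K'];k=float(f['k1']);P=f['P'];d=f['d']
    v,u=np.mgrid[:480,:640]; x=np.stack([(u-K[0,2])/K[0,0],(v-K[1,2])/K[1,1]],-1); y=x.copy()
    for _ in range(15): y=x/(1+k*(y**2).sum(-1,keepdims=True))
    w=np.concatenate([y,np.ones((480,640,1))],-1)*d[...,None]
    return w@P[:3,:3].T+P[:3,3], d>0
E
python3 - <<'E'
from h import *
from scipy.optimize import least_squares
for n in('wrist','top'):
    W,ok=cloud(n)
    near=ok&(np.hypot(W[...,0]-.4615,W[...,1]+.154)<.03)
    m=near&(abs(W[...,2]-.095)<.005); q=W[m]
    c=cv2.minEnclosingCircle(q[:,:2].astype(np.float32)*1000); print(n,c,np.median(q[:,2]),q[:,:2].min(0),q[:,:2].max(0),(q[:,:2].min(0)+q[:,:2].max(0))/2)
    lid=ok&(abs(W[...,0]-.508)<.026)&(abs(W[...,1]+.156)<.02)
    z=W[lid][:,2]; print(np.percentile(z,[5,50,90,95,99]))
    r=W[lid&(W[...,2]>np.percentile(z,50)+.004)&(W[...,2]<.083)]; print(len(r))
    if len(r)>5:
        x,y,_,_=map(float,cv2.fitLine(r[:,:2].astype(np.float32),cv2.DIST_L2,0,1e-4,1e-4).ravel()[:4]) ; print(np.degrees(np.arctan2(y,x)),r.mean(0))
print(pt('wrist',313,228,.095),pt('wrist',313.5,193,.077),pt('wrist',314,137,.077))
E
```

```text
wrist ((461.9273986816406, -153.187744140625), 20.943912506103516) 0.09470795283514688 [ 0.44152518 -0.17377925] [ 0.48286201 -0.13255998] [ 0.4621936  -0.15316961]
[0.0699728  0.30548767 0.31215826 0.3128854  0.31364068]
0
top ((461.4960021972656, -151.2416229248047), 20.837284088134766) 0.09414603130919286 [ 0.44202877 -0.1708749 ] [ 0.48146631 -0.13117691] [ 0.46174754 -0.15102591]
[0.06656409 0.07026099 0.07540897 0.07772314 0.08009517]
53
-2.5727333917299338 [ 0.50713255 -0.15482117  0.07686818]
[ 0.46316021 -0.15361056  0.095     ] [ 0.48634629 -0.1553227   0.077     ] [ 0.5284682  -0.15818319  0.077     ]
```

```bash
python3 -m handwheel '[{"offset":[-0.04,-0.003,0],"dr":[0,0,0]},{"offset":[-0.08,-0.006,0],"dr":[0,0,0]},{"offset":[-0.12,-0.009,0],"dr":[0,0,0]},{"offset":[-0.16,-0.012,0],"dr":[0,0,0]},{"offset":[-0.20,-0.015,0],"dr":[0,0,0]},{"offset":[-0.24,-0.018,0],"dr":[0,0,0]},{"offset":[-0.28,-0.021,0],"dr":[0,0,0]},{"offset":[-0.32,-0.024,0],"dr":[0,0,0]}]'
python3 -m handwheel '[{"offset":[-0.035,-0.002,0.02],"dr":[0,0,0]},{"offset":[-0.042,-0.002,0.04],"dr":[0,0,0]},{"offset":[-0.042,-0.002,0.04],"dr":[0,0,0]},{"offset":[-0.042,-0.002,0.04],"dr":[0,0,0]},{"offset":[-0.042,-0.002,0.04],"dr":[0,0,0]}]'
python3 - <<'E'
from h import *
im,d=cam('wrist'); T=pose(); print(T.round(4))
W,ok=cloud('wrist')
near=ok&(np.hypot(W[...,0]-.509,W[...,1]-.206)<.08)&(W[...,2]<.1)
top=W[near&(abs(W[...,2]-.065)<.003)]; print(len(top),top.min(0),top.max(0),top.mean(0)); print(cv2.minAreaRect(top[:,:2].astype(np.float32)*1000))
fl=W[near&(abs(W[...,2]-.029)<.0015)]; print('flange',len(fl),cv2.minEnclosingCircle(fl[:,:2].astype(np.float32)*1000))
o=W[near&(W[...,2]>.045)&(W[...,0]>.525)]; 
l=cv2.fitLine(o[:,:2].astype(np.float32),cv2.DIST_L2,0,1e-4,1e-4).ravel(); print('outlet',len(o),np.degrees(np.arctan2(l[1],l[0])),l,o[:,0].max())
cv2.imwrite('pics/w4.png',im)
E
```

```text
time: 1.98
tcp_pos: [0.5039, 0.1635, 0.2276]
eef_rot: [-0.0, -0.685, 0.729, -0.0]
force: [1.7, 0.1, -0.4]
finger_gap: 0.0878
time: 2.4
tcp_pos: [0.5091, 0.2031, 0.1887]
eef_rot: [0.0, -0.685, 0.729, -0.0]
force: [0.9, 0.1, 0.4]
finger_gap: 0.0882
[[-6.300e-02 -9.980e-01  1.900e-03  5.093e-01]
 [-9.980e-01  6.300e-02  1.000e-04  2.032e-01]
 [-2.000e-04 -1.900e-03 -1.000e+00  1.889e-01]
 [ 0.000e+00  0.000e+00  0.000e+00  1.000e+00]]
962 [0.49880065 0.19851947 0.06200581] [0.55477081 0.22178853 0.06714602] [0.51427794 0.20962626 0.06472315]
((527.1181030273438, 207.9527587890625), (21.889156341552734, 55.660560607910156), 82.29588317871094)
flange 367 ((510.648681640625, 210.0871124267578), 18.319753646850586)
outlet 1036 -10.023312 [ 0.98473704 -0.17404886  0.5414555   0.20585589] 0.5571372946955333
```

View pics/w4.png

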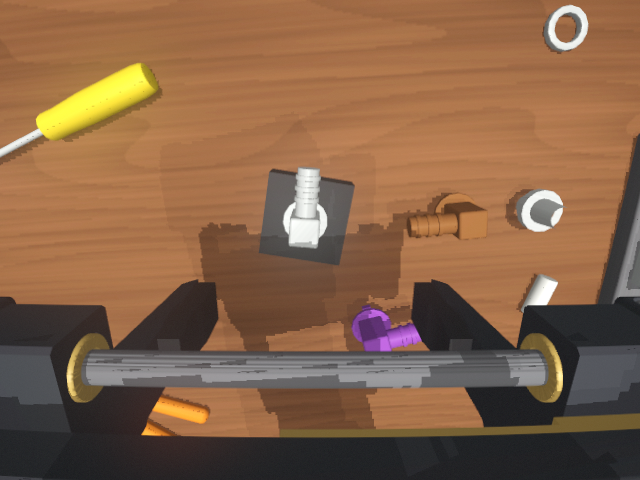

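```bash
python3 -m handwheel '[{"offset":[-0.007,0,0.03],"dr":[0,0,5.4]},{"offset":[-0.007,0,0.06],"dr":[0,0,5.4]},{"offset":[-0.007,0,0.08],"dr":[0,0,5.4]},{"offset":[-0.007,0,0.09],"dr":[0,0,5.4]},{"offset":[-0.007,0,0.09],"dr":[0,0,5.4]}]' -0.3
python3 - <<'E'
from h import *
im,d=cam('wrist'); T=pose(); print(T.round(4))
W,ok=cloud('wrist')
near=ok&(np.hypot(W[...,0]-.51,W[...,1]-.21)<.06)&(W[...,2]<.08)
Q=(W-[.5095,.2103,0])@T[:3,:3]  # tool-aligned
b=Q[near&(abs(W[...,2]-.065)<.003)&(Q[...,1]>-.011)]; print('body',len(b),np.percentile(b[:,:2],[1,99],axis=0))
o=Q[near&(W[...,2]>.045)&(Q[...,1]<-.018)]
for a in(-.02,-.028,-.036,-.044):
    s=o[abs(o[:,1]-a)<.004]; print(a,len(s),np.percentile(s[:,0],[2,98]) if len(s) else'')
fl=W[near&(abs(W[...,2]-.029)<.0015)]; print('flange',len(fl),cv2.minEnclosingCircle(fl[:,:2].astype(np.float32)*1000))
cv2.imwrite('pics/w5.png',im)
E
```

```text
time: 2.87
tcp_pos: [0.5088, 0.2107, 0.0967]
eef_rot: [-0.001, -0.65, 0.76, 0.0]
force: [-0.1, 0.1, 0.0]
finger_gap: 0.0581
[[-1.556e-01 -9.878e-01  3.000e-04  5.095e-01]
 [-9.878e-01  1.556e-01  1.000e-04  2.110e-01]
 [-1.000e-04 -3.000e-04 -1.000e+00  9.820e-02]
 [ 0.000e+00  0.000e+00  0.000e+00  1.000e+00]]
body 1758 [[-0.01086078 -0.01087384]
 [ 0.01081317  0.00927559]]
-0.02 354 [-0.00820683  0.00705351]
-0.028 577 [-0.00888023  0.0079208 ]
-0.036 600 [-0.00894592  0.00779177]
-0.044 687 [-0.008824    0.00730393]
flange 651 ((514.5044555664062, 203.56617736816406), 25.642616271972656)
```

View pics/w5.png

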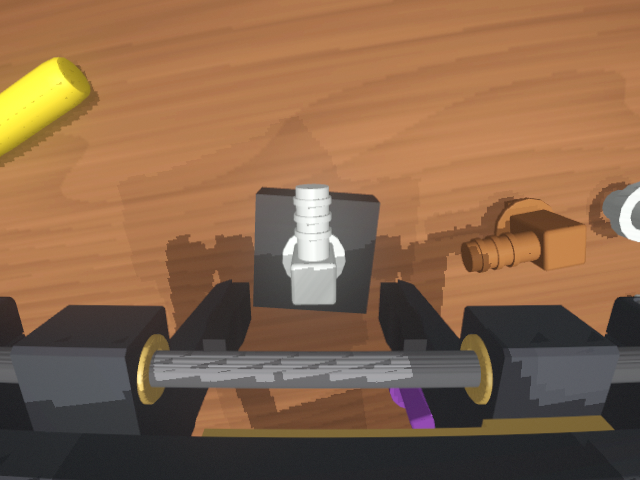

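The elbow sits centred between the open jaws at (313,260) and is aligned with them. Next I descend and grip.

```bash
python3 -m handwheel '[{"offset":[0,0,0.02],"dr":[0,0,0]},{"offset":[0,0,0.035],"dr":[0,0,0]},{"offset":[0,0,0.044],"dr":[0,0,0]},{"offset":[0,0,0.044],"dr":[0,0,0]}]'
python3 -m handwheel '[{"offset":[0,0,0],"dr":[0,0,0]},{"offset":[0,0,0],"dr":[0,0,0]},{"offset":[0,0,0],"dr":[0,0,0]},{"offset":[0,0,0],"dr":[0,0,0]},{"offset":[0,0,0],"dr":[0,0,0]},{"offset":[0,0,0],"dr":[0,0,0]},{"offset":[0,0,0],"dr":[0,0,0]}]' 1 35
```

```text
time: 3.25
tcp_pos: [0.509, 0.2115, 0.0534]
eef_rot: [-0.0, -0.65, 0.76, 0.0]
force: [0.2, 0.2, -0.8]
finger_gap: 0.0573
time: 3.83
tcp_pos: [0.5091, 0.2117, 0.0539]
eef_rot: [0.0, -0.65, 0.76, -0.0]
force: [-1.1, -0.8, 3.3]
finger_gap: 0.0215
```

```bash
python3 -m handwheel '[{"offset":[0,0,-0.02],"dr":[0,0,0]},{"offset":[0,0,-0.05],"dr":[0,0,0]},{"offset":[0,0,-0.08],"dr":[0,0,0]},{"offset":[0,0,-0.11],"dr":[0,0,0]},{"offset":[0,0,-0.11],"dr":[0,0,0]}]'
python3 - <<'E'
from h import *
a=cv2.imread('pics/w3.png')[190:266,275:351]; b=np.load('top.npz')['im'][256:292,380:416]
g=lambda i:cv2.convertScaleAbs(cv2.resize(i,(400,400),interpolation=2),alpha=1.3)
cv2.imwrite('pics/c6.png',np.hstack([g(a),g(b)]))
E
```

```text
time: 4.25
tcp_pos: [0.5109, 0.2122, 0.1689]
eef_rot: [0.004, -0.65, 0.76, -0.002]
force: [0.8, -0.2, -0.8]
finger_gap: 0.0214
```

View pics/c6.png

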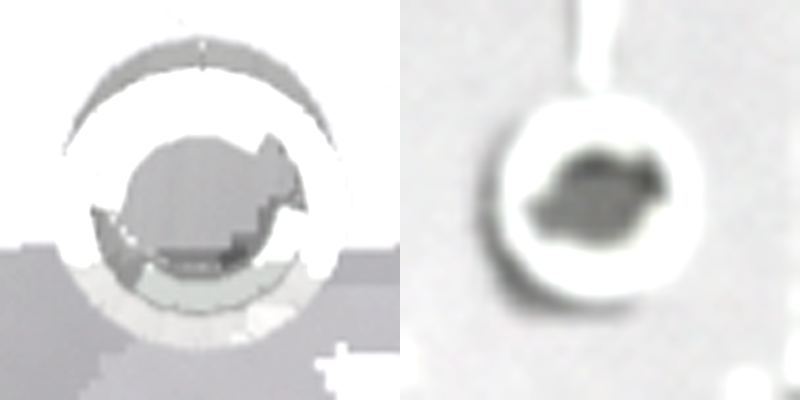

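In the left crop the gaps are centred near (290,175) and (110,250). That puts the gap about 67° clockwise of image-up, so the outlet should sit at about +20° in world, or 24° from the rib. I carry the elbow over and turn it by +29°.

```bash
python3 -m handwheel '[{"offset":[0.03,0,0],"dr":[0,0,-5]},{"offset":[0.07,-0.001,0],"dr":[0,0,-10]},{"offset":[0.11,-0.002,0],"dr":[0,0,-15]},{"offset":[0.15,-0.003,0],"dr":[0,0,-20]},{"offset":[0.19,-0.004,0],"dr":[0,0,-25]},{"offset":[0.23,-0.005,0],"dr":[0,0,-29]},{"offset":[0.27,-0.006,0],"dr":[0,0,-29]},{"offset":[0.3,-0.007,0],"dr":[0,0,-29]}]'
python3 -m handwheel '[{"offset":[0,0,0],"dr":[0,0,0]}]'
python3 - <<'E'
from h import *
s=[pose()[:3,3] for _ in range(1)]; T=pose(); print(T.round(4)); print(T[:3,:3].T@(np.array([.462,-.1533,.155])-T[:3,3]))
E
```

```text
time: 4.92
tcp_pos: [0.4685, -0.0882, 0.1627]
eef_rot: [0.0, 0.819, -0.573, -0.001]
force: [0.1, -0.0, -1.7]
finger_gap: 0.0215
time: 5.0
tcp_pos: [0.4688, -0.09, 0.1627]
eef_rot: [0.001, 0.818, -0.575, -0.0]
force: [-0.6, -0.1, -1.7]
finger_gap: 0.0216
[[ 3.394e-01 -9.406e-01 -9.000e-04  4.688e-01]
 [-9.406e-01 -3.394e-01 -7.000e-04 -9.000e-02]
 [ 3.000e-04  1.100e-03 -1.000e+00  1.627e-01]
 [ 0.000e+00  0.000e+00  0.000e+00  1.000e+00]]
[0.05719384 0.02785603 0.00775938]
```

```bash
python3 -m handwheel '[{"offset":[0.028,0.014,0],"dr":[0,0,0]},{"offset":[0.057,0.028,0],"dr":[0,0,0]},{"offset":[0.057,0.028,0],"dr":[0,0,0]},{"offset":[0.057,0.028,0],"dr":[0,0,0]},{"offset":[0.057,0.028,0],"dr":[0,0,0]}]'
python3 - <<'E'
from h import *
P=[]
for i in range(3): im,d=cam('wrist'); P.append(pose())
T=np.mean(P,0); print(T.round(4)); cv2.imwrite('pics/w7.png',im); print(env.state()['force'],env.state()['wrist_torque'])
print(T[:3,:3].T@(np.array([.462,-.1533,.14])-T[:3,3]))
# elbow pose in hand, tool frame
W,ok=cloud('wrist'); Q=(W-T[:3,3])@T[:3,:3]
near=ok&(np.hypot(Q[...,0],Q[...,1])<.06)&(abs(Q[...,2])<.03)&(Q[...,2]>-.02)
b=Q[near&(abs(Q[...,1])<.010)&(Q[...,2]<-.005)&(abs(Q[...,0])<.02)];print('bodytop z',np.median(b[:,2]) if len(b) else 0,np.percentile(b[:,:2],[1,99],axis=0) if len(b) else 0)
o=Q[near&(Q[...,1]<-.016)&(Q[...,2]<.005)&(abs(Q[...,0])<.02)]
for a in(-.02,-.028,-.036,-.044):
    s=o[abs(o[:,1]-a)<.004]; print(a,len(s),np.percentile(s[:,0],[2,98]).round(4) if len(s) else'',np.percentile(s[:,2],5) if len(s) else'')
E
```

```text
time: 5.42
tcp_pos: [0.4626, -0.1481, 0.1629]
eef_rot: [-0.0, 0.82, -0.573, -0.001]
force: [0.2, 0.5, -1.7]
finger_gap: 0.0217
[[ 3.451e-01 -9.386e-01 -6.000e-04  4.628e-01]
 [-9.386e-01 -3.451e-01  6.000e-04 -1.478e-01]
 [-8.000e-04  4.000e-04 -1.000e+00  1.632e-01]
 [ 0.000e+00  0.000e+00  0.000e+00  1.000e+00]]
[-0.51106059 -0.63506189 -1.68989875] [ 0.00595347  0.0368647  -0.01193758]
[0.0048988  0.00268166 0.02315802]
bodytop z -0.01134079475983233 [[-0.01905559 -0.00983627]
 [ 0.01957     0.00638685]]
-0.02 777 [-0.0074  0.0081] -0.00810285242936507
-0.028 957 [-0.008   0.0087] -0.008632283112334521
-0.036 1022 [-0.0081  0.0086] -0.008632138191273954
-0.044 1275 [-0.0077  0.0084] -0.008450164719585724
```

View pics/w7.png

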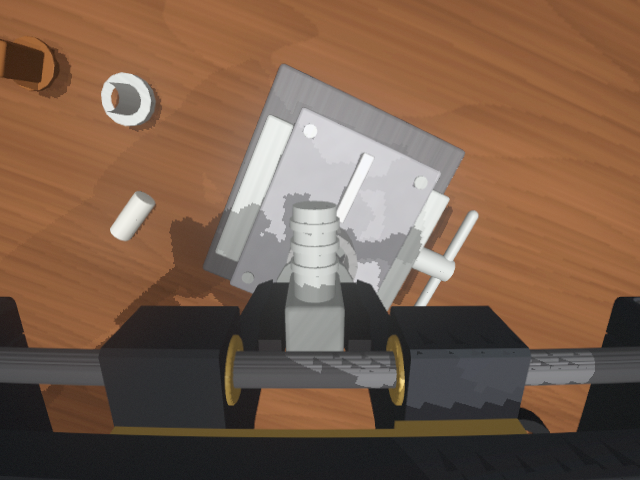

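```bash
python3 -m handwheel '[{"offset":[0.0025,0.001,0.005],"dr":[0,0,0]},{"offset":[0.005,0.0025,0.01],"dr":[0,0,0]},{"offset":[0.005,0.0025,0.01],"dr":[0,0,0]},{"offset":[0.005,0.0025,0.01],"dr":[0,0,0]}]'
python3 - <<'E'
from h import *
W,ok=cloud('wrist'); T=np.load('wrist.npz')['P']@np.linalg.inv(np.array(env.camera_params('wrist')['tool_from_camera']))
Q=(W-T[:3,3])@T[:3,:3]
o=Q[ok&(abs(Q[...,0])<.006)&(Q[...,2]<-.003)&(Q[...,2]>-.02)&(Q[...,1]<0)]; print(np.percentile(o[:,1],[0,1,2,5]))
# rim as seen in this picture
m=ok&(abs(W[...,2]-.095)<.003)&(np.hypot(W[...,0]-.462,W[...,1]+.153)<.026); q=W[m]; print(len(q))
d=q[:,:2]-[.462,-.1533]; print(np.percentile(np.hypot(*d.T),[50,90,95,98]))
from scipy.optimize import least_squares
a=np.arctan2(d[:,1],d[:,0]); out=[]
for t in np.arange(-np.pi,np.pi,.1):
    s=q[(abs(a-t)<.05)]
    if len(s)>8: out.append(s[np.argmax(np.hypot(*(s[:,:2]-[.462,-.1533]).T)),:2])
out=np.array(out); f=least_squares(lambda c:np.hypot(*(out-c).T)-.0205,[.462,-.1533],loss='soft_l1',f_scale=.0007); print(len(out),f.x,abs(f.fun).mean())
P=[]
for i in range(4): env.camera('wrist'); P.append(env.state()['tcp_pos'])
print(np.mean(P,0),env.state()['force'])
E
```

```text
time: 5.9
tcp_pos: [0.4621, -0.1544, 0.153]
eef_rot: [-0.0, 0.82, -0.573, -0.0]
force: [-0.0, 0.5, -1.9]
finger_gap: 0.0217
[-0.04769304 -0.04732751 -0.04717549 -0.0457727 ]
495
[0.01839252 0.02024875 0.02045457 0.02063856]
19 [ 0.46216993 -0.15299417] 9.714128340080881e-05
[ 0.46226625 -0.15444831  0.15351848] [-0.10626924  0.45261969 -2.12283704]
```

```bash
python3 -m handwheel '[{"offset":[-0.0012,0.001,0.006],"dr":[0,0,0]},{"offset":[-0.0012,0.001,0.012],"dr":[0,0,0]},{"offset":[-0.0012,0.001,0.015],"dr":[0,0,0]},{"offset":[-0.0012,0.001,0.017],"dr":[0,0,0]},{"offset":[-0.0012,0.001,0.017],"dr":[0,0,0]}]'
python3 -c "from h import *;print(env.state()['force'],env.state()['wrist_torque'])"
python3 -m handwheel '[{"offset":[0,0,0.001],"dr":[0,0,0]},{"offset":[0,0,0.002],"dr":[0,0,0]},{"offset":[0,0,0.002],"dr":[0,0,0]}]'
python3 -c "from h import *;print(env.state()['force'],env.state()['wrist_torque'])"
```

```text
time: 6.52
tcp_pos: [0.4607, -0.1535, 0.1359]
eef_rot: [0.0, 0.82, -0.573, -0.001]
force: [-0.3, 0.2, -1.7]
finger_gap: 0.0218
[-0.30157072  0.23696056 -1.67908993] [-0.01779726 -0.01156433 -0.05079263]
time: 6.77
tcp_pos: [0.4609, -0.1537, 0.1344]
eef_rot: [0.0, 0.82, -0.573, -0.0]
force: [-0.1, -0.4, -1.9]
finger_gap: 0.0219
[-0.10868732 -0.35442735 -1.88289522] [-0.04731172 -0.01295225  0.01725304]
```

No contact yet at the lip level, so I continue in small steps.

```bash
python3 -m handwheel '[{"offset":[0,0,0.001],"dr":[0,0,0]},{"offset":[0,0,0.002],"dr":[0,0,0]},{"offset":[0,0,0.002],"dr":[0,0,0]}]'
python3 -c "from h import *;print(env.state()['force'],env.state()['wrist_torque'])"
python3 -m handwheel '[{"offset":[0,0,0.001],"dr":[0,0,0]},{"offset":[0,0,0.001],"dr":[0,0,0]}]'
python3 -c "from h import *;print(env.state()['force'],env.state()['wrist_torque'])"
```

```text
time: 7.02
tcp_pos: [0.4608, -0.1537, 0.1323]
eef_rot: [0.0, 0.82, -0.573, -0.0]
force: [0.4, -0.8, -1.3]
finger_gap: 0.0219
[ 0.37771696 -0.81288605 -1.28134207] [ 0.00942248  0.01019326 -0.05104584]
time: 7.18
tcp_pos: [0.4608, -0.1537, 0.1314]
eef_rot: [0.0, 0.82, -0.573, -0.0]
force: [-0.8, 0.1, -1.2]
finger_gap: 0.0218
[-0.77272164  0.11611278 -1.24002376] [ 0.02871681 -0.03195602 -0.05250514]
```

The lugs are below the lip level (0.1355) with no contact, so they are in the gaps. I keep going down.

```bash
for i in 1 2; do python3 -m handwheel '[{"offset":[0,0,0.001],"dr":[0,0,0]},{"offset":[0,0,0.002],"dr":[0,0,0]},{"offset":[0,0,0.002],"dr":[0,0,0]}]'
python3 -c "from h import *;print(env.state()['force'],env.state()['wrist_torque'])"; done
for i in 1 2; do python3 -m handwheel '[{"offset":[0,0,0.001],"dr":[0,0,0]},{"offset":[0,0,0.0015],"dr":[0,0,0]}]'
python3 -c "from h import *;print(env.state()['force'],env.state()['wrist_torque'])"; done
```

```text
time: 7.43
tcp_pos: [0.4608, -0.1536, 0.1293]
eef_rot: [0.0, 0.82, -0.573, -0.0]
force: [0.3, -0.2, -1.8]
finger_gap: 0.0219
[ 0.30393627 -0.22271045 -1.83695992] [-0.01305838  0.04906042 -0.01857905]
time: 7.68
tcp_pos: [0.4608, -0.1536, 0.1273]
eef_rot: [0.0, 0.82, -0.573, -0.0]
force: [0.3, 0.0, -1.8]
finger_gap: 0.0217
[ 0.33014319  0.01323558 -1.78978445] [-0.0398795  -0.00984339 -0.03350171]
time: 7.85
tcp_pos: [0.4609, -0.1537, 0.1259]
eef_rot: [0.0, 0.82, -0.573, -0.0]
force: [0.2, 0.0, -1.8]
finger_gap: 0.0217
[ 0.20939411  0.04939601 -1.81755279] [ 0.02653474 -0.03069567 -0.05396993]
time: 8.02
tcp_pos: [0.4608, -0.1537, 0.1244]
eef_rot: [0.0, 0.82, -0.573, -0.0]
force: [0.0, 0.6, -2.1]
finger_gap: 0.0217
[ 0.0478122   0.58159511 -2.14789935] [ 0.00232392 -0.0173197  -0.02567809]
```

```bash
for i in 1 2 3; do python3 -m handwheel '[{"offset":[0,0,0.0005],"dr":[0,0,0]},{"offset":[0,0,0.0005],"dr":[0,0,0]}]' |sed -n '2p;4p'
python3 -c "from h import *;print(env.state()['wrist_torque'])"; done
```

```text
tcp_pos: [0.4609, -0.1537, 0.1239]
force: [-0.2, 0.0, -1.6]
[ 0.00822789 -0.01409472  0.00292969]
tcp_pos: [0.4609, -0.1537, 0.1238]
force: [-2.3, 1.1, 3.5]
[ 0.16313     0.3261698  -0.03371256]
tcp_pos: [0.4609, -0.1537, 0.1238]
force: [-4.4, 2.2, 9.8]
[ 0.36142449  0.66751252 -0.02219017]
```

```bash
python3 -m handwheel '[{"offset":[0,0,-0.001],"dr":[0,0,0]},{"offset":[0,0,-0.001],"dr":[0,0,0]},{"offset":[0,0,-0.001],"dr":[0,0,3]},{"offset":[0,0,-0.001],"dr":[0,0,6]},{"offset":[0,0,-0.001],"dr":[0,0,9]},{"offset":[0,0,-0.001],"dr":[0,0,12]},{"offset":[0,0,-0.001],"dr":[0,0,12]}]'|sed -n '2p;4p'
python3 -c "from h import *;print(env.state()['wrist_torque'])"
python3 -m handwheel '[{"offset":[0,0,0],"dr":[0,0,4]},{"offset":[0,0,0],"dr":[0,0,8]},{"offset":[0,0,0],"dr":[0,0,12]},{"offset":[0,0,0],"dr":[0,0,12]}]'|sed -n '2p;4p'
python3 -c "from h import *;print(env.state()['wrist_torque'])"
```

```text
tcp_pos: [0.461, -0.1537, 0.1239]
force: [-0.1, 1.0, -1.3]
[-0.03527064  0.02757508 -0.04823483]
tcp_pos: [0.4609, -0.1536, 0.1239]
force: [0.1, 1.4, -0.4]
[ 0.16544191 -0.02118774  0.08223518]
```

```bash
cat > t.py <<'E'
from h import *
F=[]
for i in range(5): env.camera('wrist'); s=env.state(); F.append([*s['force'],*s['wrist_torque'],*s['tcp_pos']])
T=pose(); print(np.mean(F,0).round(3), 'yaw',np.degrees(np.arctan2(T[1,0],T[0,0])).round(2), s['time'])
E
python3 t.py
python3 -m handwheel '[{"offset":[0,0,0],"dr":[0,0,3]},{"offset":[0,0,0],"dr":[0,0,6]},{"offset":[0,0,0],"dr":[0,0,6]}]' >/dev/null; python3 t.py
for i in 1 2; do python3 -m handwheel '[{"offset":[0,0,0],"dr":[0,0,1]},{"offset":[0,0,0],"dr":[0,0,2]},{"offset":[0,0,0],"dr":[0,0,2]}]' >/dev/null; python3 t.py; done
```

```text
[ 0.259  1.311 -1.567  0.256 -0.054  0.002  0.461 -0.154  0.124] yaw -93.78 9.6833
[ 3.170e-01  2.432e+00 -1.638e+00  4.400e-01 -5.700e-02  2.000e-03
  4.610e-01 -1.540e-01  1.240e-01] yaw -99.81 10.1833
[ 1.057  3.648 -1.735  0.653 -0.187  0.014  0.461 -0.154  0.124] yaw -101.87 10.6833
[ 1.562  4.138 -1.782  0.867 -0.252  0.051  0.461 -0.154  0.124] yaw -103.88 11.1833
```

```bash
python3 -m handwheel '[{"offset":[-0.0008,-0.0001,0],"dr":[0,0,0]},{"offset":[-0.0008,-0.0001,0],"dr":[0,0,0]}]' >/dev/null; python3 t.py
for i in 1 2 3; do python3 -m handwheel '[{"offset":[0,0,0],"dr":[0,0,1]},{"offset":[0,0,0],"dr":[0,0,1.5]},{"offset":[0,0,0],"dr":[0,0,1.5]}]' >/dev/null; python3 t.py; done
```

```text
[-0.801  0.489 -2.233  0.109  0.094 -0.021  0.461 -0.153  0.124] yaw -103.89 11.6
[-0.19   0.365 -1.887  0.059  0.05  -0.003  0.461 -0.153  0.124] yaw -105.38 12.1
[ 0.297  0.33  -1.667  0.053  0.025 -0.029  0.461 -0.153  0.124] yaw -106.88 12.6
[ 6.140e-01  1.700e-02 -1.397e+00  3.800e-02  1.800e-02 -1.000e-03
  4.610e-01 -1.530e-01  1.240e-01] yaw -108.38 13.1
```

```bash
for i in 1 2 3 4; do python3 -m handwheel '[{"offset":[0,0,0],"dr":[0,0,1]},{"offset":[0,0,0],"dr":[0,0,2]},{"offset":[0,0,0],"dr":[0,0,2]}]' >/dev/null; python3 t.py; done
```

```text
[ 0.447 -0.356 -1.792  0.061  0.007 -0.003  0.461 -0.153  0.124] yaw -110.38 13.6
[ 2.300e-02  3.480e-01 -1.786e+00  8.700e-02  3.900e-02  1.000e-03
  4.610e-01 -1.530e-01  1.240e-01] yaw -112.38 14.1
[-0.155 -0.113 -1.648  0.102  0.056 -0.014  0.461 -0.153  0.124] yaw -114.38 14.6
[ 0.02   0.629 -1.482  0.14   0.089  0.023  0.461 -0.153  0.124] yaw -116.38 15.1
```

```bash
for i in 1 2 3; do python3 -m handwheel '[{"offset":[0,0,0],"dr":[0,0,1]},{"offset":[0,0,0],"dr":[0,0,2]},{"offset":[0,0,0],"dr":[0,0,2]}]' >/dev/null; python3 t.py; done
```

```text
[-0.465  0.335 -1.91   0.174  0.077 -0.002  0.461 -0.153  0.124] yaw -118.38 15.6
[-0.454  0.828 -1.533  0.187  0.097  0.007  0.461 -0.153  0.124] yaw -120.38 16.1
[-0.575  1.092 -1.648  0.312  0.104  0.022  0.461 -0.153  0.124] yaw -122.38 16.6
```

```bash
for i in 1 2 3 4; do python3 -m handwheel '[{"offset":[-0.0001,0,0],"dr":[0,0,1]},{"offset":[-0.0001,0,0],"dr":[0,0,2]},{"offset":[-0.0001,0,0],"dr":[0,0,2]}]' >/dev/null; python3 t.py; done
```

```text
[-1.339  2.384 -1.606  0.532  0.278  0.042  0.461 -0.153  0.124] yaw -124.38 17.1
[-2.602  3.93  -0.297  0.837  0.466  0.038  0.461 -0.153  0.124] yaw -126.38 17.6
[-2.816  4.976  0.319  1.005  0.526  0.067  0.461 -0.152  0.124] yaw -128.38 18.1
[-3.358  5.67   1.037  1.164  0.583  0.103  0.461 -0.152  0.124] yaw -130.37 18.6
```

The lateral force and the torque are rising together from a yaw of about -123°. That looks like one lug bearing on the rubber stop. I'll confirm with small steps.

```bash
for i in 1 2 3; do python3 -m handwheel '[{"offset":[0,0,0],"dr":[0,0,1]},{"offset":[0,0,0],"dr":[0,0,1.5]},{"offset":[0,0,0],"dr":[0,0,1.5]}]' >/dev/null; python3 t.py; done
```

```text
[-3.301  6.724  1.407  1.298  0.601  0.133  0.461 -0.152  0.124] yaw -131.86 19.1
[-3.349  6.905  1.936  1.342  0.599  0.167  0.461 -0.152  0.124] yaw -133.36 19.6
[-3.066  7.153  2.03   1.411  0.561  0.243  0.461 -0.152  0.124] yaw -134.85 20.1
```

The slope is now about 0.05 N·m/deg, reaching 0.24 N·m about 41° past the rib. That is the rubber stop, well felt. Now I turn back 41°.

```bash
python3 -m handwheel '[{"offset":[0,0,0],"dr":[0,0,-4]},{"offset":[0.0003,-0.0003,0],"dr":[0,0,-10]},{"offset":[0.0004,-0.0004,0],"dr":[0,0,-16]},{"offset":[0.0005,-0.0005,0],"dr":[0,0,-22]},{"offset":[0.0006,-0.0006,0],"dr":[0,0,-28]},{"offset":[0.0006,-0.0006,0],"dr":[0,0,-34]},{"offset":[0.0006,-0.0006,0],"dr":[0,0,-39]},{"offset":[0.0006,-0.0006,0],"dr":[0,0,-41]}]' >/dev/null; python3 t.py
python3 - <<'E'
from h import *
im,d=cam('wrist'); cv2.imwrite('pics/w8.png',im)
E
```

```text
[-4.151  1.555 -0.545  0.302  0.748 -0.018  0.461 -0.154  0.124] yaw -93.96 21.0167
```

View pics/w8.png

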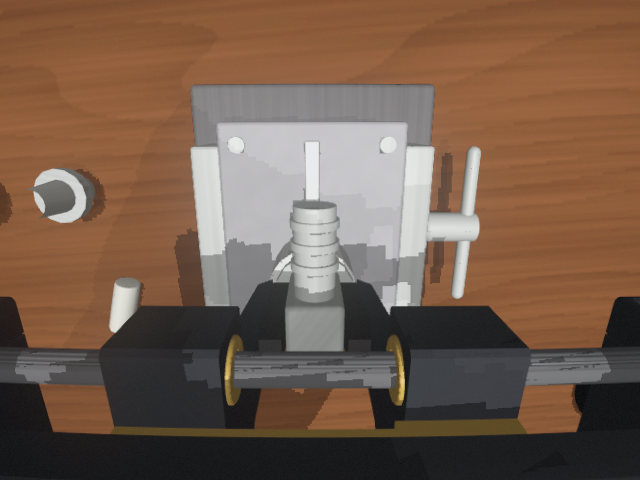

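The outlet (315,205–295) lines up with the rib (312,142–200). I relieve the side load, then release and rise.

```bash
python3 -m handwheel '[{"offset":[-0.0003,0.0007,0],"dr":[0,0,0]},{"offset":[-0.0003,0.0007,0],"dr":[0,0,0]},{"offset":[-0.0003,0.0007,0],"dr":[0,0,0]}]' >/dev/null; python3 t.py
python3 -m handwheel '[{"offset":[0,0,0],"dr":[0,0,0]},{"offset":[0,0,0],"dr":[0,0,0]},{"offset":[0,0,0],"dr":[0,0,0]},{"offset":[0,0,0],"dr":[0,0,0]},{"offset":[0,0,0],"dr":[0,0,0]},{"offset":[0,0,0],"dr":[0,0,0]}]' -0.4 ; 
python3 -m handwheel '[{"offset":[0,0,-0.01],"dr":[0,0,0]},{"offset":[0,0,-0.04],"dr":[0,0,0]},{"offset":[0,0,-0.07],"dr":[0,0,0]},{"offset":[0,0,-0.08],"dr":[0,0,0]},{"offset":[0,0,-0.08],"dr":[0,0,0]},{"offset":[0,0,-0.08],"dr":[0,0,0]}]'
python3 - <<'E'
from h import *
im,d=cam('wrist'); cv2.imwrite('pics/w9.png',im); T=pose()
W,ok=cloud('wrist'); near=ok&(np.hypot(W[...,0]-.462,W[...,1]+.153)<.06)&(W[...,2]<.15)
b=W[near&(abs(W[...,2]-.135)<.003)&(W[...,0]<.473)]; print('body',len(b),np.median(b[:,2]),cv2.minAreaRect(b[:,:2].astype(np.float32)*1000))
o=W[near&(W[...,2]>.118)&(W[...,0]>.478)]; l=cv2.fitLine(o[:,:2].astype(np.float32),cv2.DIST_L2,0,1e-4,1e-4).ravel(); print('outlet',np.degrees(np.arctan2(l[1],l[0])),l[2:],o[:,0].max())
r=W[ok&(abs(W[...,2]-.077)<.003)&(W[...,0]>.49)&(W[...,0]<.53)&(abs(W[...,1]+.157)<.012)]
if len(r)>20: l=cv2.fitLine(r[:,:2].astype(np.float32),cv2.DIST_L2,0,1e-4,1e-4).ravel(); print('rib',len(r),np.degrees(np.arctan2(l[1],l[0])),l[2:])
fl=W[near&(abs(W[...,2]-.099)<.002)]; print('flange z',len(fl),np.median(fl[:,2]))
E
```

```text
[-0.358 -0.081 -1.938  0.051  0.048  0.013  0.461 -0.153  0.124] yaw -93.89 21.5667
time: 22.07
tcp_pos: [0.4608, -0.1531, 0.1241]
eef_rot: [0.0, -0.683, 0.731, -0.0]
force: [0.1, -0.9, 0.2]
finger_gap: 0.0597
time: 22.57
tcp_pos: [0.4606, -0.153, 0.2037]
eef_rot: [0.0, -0.683, 0.731, -0.0]
force: [-0.5, 0.3, -0.5]
finger_gap: 0.0619
body 1246 0.135087860820383 ((462.8306884765625, -153.8026123046875), (21.599092483520508, 21.28771209716797), 87.0206527709961)
outlet -3.6426191 [ 0.494364   -0.15609525] 0.5089969967914947
rib 375 -4.0304294 [ 0.5168309  -0.15684073]
flange z 525 0.09911179883602236
```

View pics/w9.png

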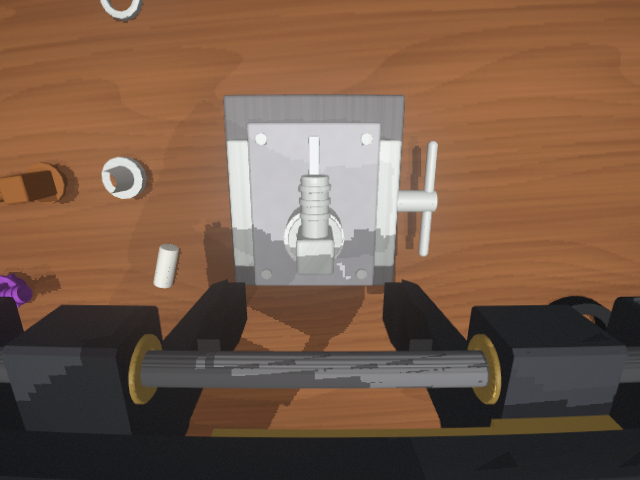

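The elbow stands free at (315,245). Its outlet is at -3.6° against the rib's -4.0°, the flange top is at z = 0.099 m (on the rim), and it is centred within about 1 mm. I'm handing in.

```bash
python3 -c "from rig import env;print(env.sign_off(),env.state()['time'])"
```

```text
the job is handed in; nothing more can be done
the job is handed in; nothing more can be done
```

The elbow is fitted in the hub, screwed to the stop, turned back to the rib and released. I handed the job in at about 23 s of the 72 s allowed; it reports no verdict.

- **Fit:** I took the gap angle from the camera, about 24° anticlockwise of the rib. The lugs went through at the first try with no contact. The flange then met the rim at about 11.5 N, and I backed off before turning.
- **Stop:** Turning clockwise, the torque began to rise about 30–35° past the rib. It reached the stop's 0.05 N·m per degree, and I ended at 0.24 N·m, about 41° past the rib. Side load of up to about 8 N came with it, so the 0.24 N·m may include some rubbing. I could not measure the force on the stop directly.
- **Last checks after letting go:**
  - The outlet is at -3.6° and the rib at -4.0°.
  - The flange top is 99.1 mm above the table, which puts it down on the rim.
  - The body is centred within about 1 mm.
  - The gripper is about 80 mm clear.
  - The bystanders in view (straight fitting, locknut, sleeve) look unmoved. I did not check the others again.

No check failed. The side load of about 4 N left after turning back was relieved to under 0.5 N before release.

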